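Run a finger along the breaker row and reset the popped ones

TASK

Go over the breaker row of the bench power console: run the fingertips along the five black buttons one after another, from the one next to the red-based main switch to the far end, staying down close over the row and touching every button, and push each popped-out one (white stem showing) fully home as you come to it. Press gently, pull no button out, and leave the main switch and everything lying about where it is.

Things in the scene. Friction and masses are not known exactly. Their poses are not given: they have to be found in the camera images.
- console: bench power console, fixed: grey box 200 mm deep (x), 400 mm long (y). Origin: centre of underside, on the bench; x points away from the robot's side, y along the row to the main switch, z up. Its dark face climbs at 14 degrees from 50 mm high at x = -100 mm to 85 mm at x = +40 mm; behind is a level ledge 85 mm high, 60 mm deep. Flat coloured sockets lie up the face, under 5 mm proud.
- row_mid (a point): middle of the breaker row, on the surface of the face (65 mm above the bench); axes as the console's. The five breakers stand in a straight line along y at +90, +45, 0, -45 and -90 mm from here, the one at +90 mm next to the main switch. Shut fingers touch one button at a time.
- breaker1: push-pull circuit breaker: steel collar 19 mm across, 6 mm proud, with a black domed button 14 mm across. Button top: 22.5 mm less its travel off the face along its axis (11 mm home, 22 mm popped, when its white stem shows under the cap). Origin: on its axis at the face's surface; axes as the console's. Breakers 1 to 5 stand in any order in the row.
- button1 (a joint): travel of breaker1's button along its axis, which is square to the face (its outer end leans 14 degrees from vertical, to the console's -x): 0 = right out, 0.012 m = on its stop. Set buttons start at 0.0105 to 0.0115, popped ones at 0 to 0.002; above 0.0095 is fully home. It stays where it is left; moving it takes 5 N, more if fast.
- breaker2: push-pull circuit breaker: steel collar 19 mm across, 6 mm proud, with a black domed button 14 mm across. Button top: 22.5 mm less its travel off the face along its axis (11 mm home, 22 mm popped, when its white stem shows under the cap). Origin: on its axis at the face's surface; axes as the console's. Breakers 1 to 5 stand in any order in the row.
- button2 (a joint): travel of breaker2's button along its axis, which is square to the face (its outer end leans 14 degrees from vertical, to the console's -x): 0 = right out, 0.012 m = on its stop. Set buttons start at 0.0105 to 0.0115, popped ones at 0 to 0.002; above 0.0095 is fully home. It stays where it is left; moving it takes 5 N, more if fast.
- breaker3: push-pull circuit breaker: steel collar 19 mm across, 6 mm proud, with a black domed button 14 mm across. Button top: 22.5 mm less its travel off the face along its axis (11 mm home, 22 mm popped, when its white stem shows under the cap). Origin: on its axis at the face's surface; axes as the console's. Breakers 1 to 5 stand in any order in the row.
- button3 (a joint): travel of breaker3's button along its axis, which is square to the face (its outer end leans 14 degrees from vertical, to the console's -x): 0 = right out, 0.012 m = on its stop. Set buttons start at 0.0105 to 0.0115, popped ones at 0 to 0.002; above 0.0095 is fully home. It stays where it is left; moving it takes 5 N, more if fast.
- breaker4: push-pull circuit breaker: steel collar 19 mm across, 6 mm proud, with a black domed button 14 mm across. Button top: 22.5 mm less its travel off the face along its axis (11 mm home, 22 mm popped, when its white stem shows under the cap). Origin: on its axis at the face's surface; axes as the console's. Breakers 1 to 5 stand in any order in the row.
- button4 (a joint): travel of breaker4's button along its axis, which is square to the face (its outer end leans 14 degrees from vertical, to the console's -x): 0 = right out, 0.012 m = on its stop. Set buttons start at 0.0105 to 0.0115, popped ones at 0 to 0.002; above 0.0095 is fully home. It stays where it is left; moving it takes 5 N, more if fast.
- breaker5: push-pull circuit breaker: steel collar 19 mm across, 6 mm proud, with a black domed button 14 mm across. Button top: 22.5 mm less its travel off the face along its axis (11 mm home, 22 mm popped, when its white stem shows under the cap). Origin: on its axis at the face's surface; axes as the console's. Breakers 1 to 5 stand in any order in the row.
- button5 (a joint): travel of breaker5's button along its axis, which is square to the face (its outer end leans 14 degrees from vertical, to the console's -x): 0 = right out, 0.012 m = on its stop. Set buttons start at 0.0105 to 0.0115, popped ones at 0 to 0.002; above 0.0095 is fully home. It stays where it is left; moving it takes 5 N, more if fast.
- main_switch (a joint): red-based steel toggle, the console's main switch: 0 = on, as it starts; +0.7 rad = off. To be left alone.
- main_switch_tip (a point): tip of the main switch's lever, 25 mm long, in line with the breaker row, 65 mm past the first breaker; about 91 mm above the bench.
- tape_roll: roll of cream masking tape lying flat, 100 mm across, 24 mm high; origin under its centre. To be left alone.
- screwdriver: screwdriver with orange handle lying on the bench, 180 mm long; origin under its middle. To be left alone.
- dust_cap: round aluminium dust cap standing on the console's ledge, 32 mm across, 19 mm high; origin under its centre. To be left alone.
- marker_pen: grey marker pen with black cap lying along the console's ledge, 130 mm long, 12 mm thick; origin under its middle. To be left alone.
- connector_blue: round steel cable connector with a blue band, standing, 45 mm across, 56 mm high; origin under its centre. To be left alone.
- connector_amber: round steel cable connector with an orange band, standing, 45 mm across, 56 mm high; origin under its centre. To be left alone.
- drill: cordless drill standing on its battery, 185 mm high and 180 mm long; origin under its battery's centre. To be left alone.

How it is judged:
On the way, in this order (a step that is already met when the one before it is completed fails the run):
1. the fingertips touch button number 1 of the row, counted from the main switch, and it is fully home under them (((y of breaker1 in the frame of console between 0.08 and 0.1 m and contact force between the fingers and breaker1 above 0.3 N and value of joint button1 above 0.0095 m) or (y of breaker2 in the frame of console between 0.08 and 0.1 m and contact force between the fingers and breaker2 above 0.3 N and value of joint button2 above 0.0095 m) or (y of breaker3 in the frame of console between 0.08 and 0.1 m and contact force between the fingers and breaker3 above 0.3 N and value of joint button3 above 0.0095 m) or (y of breaker4 in the frame of console between 0.08 and 0.1 m and contact force between the fingers and breaker4 above 0.3 N and value of joint button4 above 0.0095 m) or (y of breaker5 in the frame of console between 0.08 and 0.1 m and contact force between the fingers and breaker5 above 0.3 N and value of joint button5 above 0.0095 m))), for 0.04 s.
2. the fingertips pass on to the next button, low over the row (no more than about 50 mm above the buttons) (y of the grasp point in the frame of console between 0.0585 and 0.0765 m and x of the grasp point in the frame of console between -0.085 and 0.005 m and z of the grasp point in the frame of console below 0.15 m).
3. the fingertips touch button number 2 of the row, counted from the main switch, and it is fully home under them (((y of breaker1 in the frame of console between 0.035 and 0.055 m and contact force between the fingers and breaker1 above 0.3 N and value of joint button1 above 0.0095 m) or (y of breaker2 in the frame of console between 0.035 and 0.055 m and contact force between the fingers and breaker2 above 0.3 N and value of joint button2 above 0.0095 m) or (y of breaker3 in the frame of console between 0.035 and 0.055 m and contact force between the fingers and breaker3 above 0.3 N and value of joint button3 above 0.0095 m) or (y of breaker4 in the frame of console between 0.035 and 0.055 m and contact force between the fingers and breaker4 above 0.3 N and value of joint button4 above 0.0095 m) or (y of breaker5 in the frame of console between 0.035 and 0.055 m and contact force between the fingers and breaker5 above 0.3 N and value of joint button5 above 0.0095 m))), for 0.04 s.
4. the fingertips pass on to the next button, low over the row (no more than about 50 mm above the buttons) (y of the grasp point in the frame of console between 0.0135 and 0.0315 m and x of the grasp point in the frame of console between -0.085 and 0.005 m and z of the grasp point in the frame of console below 0.15 m).
5. the fingertips touch button number 3 of the row, counted from the main switch, and it is fully home under them (((y of breaker1 in the frame of console between -0.01 and 0.01 m and contact force between the fingers and breaker1 above 0.3 N and value of joint button1 above 0.0095 m) or (y of breaker2 in the frame of console between -0.01 and 0.01 m and contact force between the fingers and breaker2 above 0.3 N and value of joint button2 above 0.0095 m) or (y of breaker3 in the frame of console between -0.01 and 0.01 m and contact force between the fingers and breaker3 above 0.3 N and value of joint button3 above 0.0095 m) or (y of breaker4 in the frame of console between -0.01 and 0.01 m and contact force between the fingers and breaker4 above 0.3 N and value of joint button4 above 0.0095 m) or (y of breaker5 in the frame of console between -0.01 and 0.01 m and contact force between the fingers and breaker5 above 0.3 N and value of joint button5 above 0.0095 m))), for 0.04 s.
6. the fingertips pass on to the next button, low over the row (no more than about 50 mm above the buttons) (y of the grasp point in the frame of console between -0.0315 and -0.0135 m and x of the grasp point in the frame of console between -0.085 and 0.005 m and z of the grasp point in the frame of console below 0.15 m).
7. the fingertips touch button number 4 of the row, counted from the main switch, and it is fully home under them (((y of breaker1 in the frame of console between -0.055 and -0.035 m and contact force between the fingers and breaker1 above 0.3 N and value of joint button1 above 0.0095 m) or (y of breaker2 in the frame of console between -0.055 and -0.035 m and contact force between the fingers and breaker2 above 0.3 N and value of joint button2 above 0.0095 m) or (y of breaker3 in the frame of console between -0.055 and -0.035 m and contact force between the fingers and breaker3 above 0.3 N and value of joint button3 above 0.0095 m) or (y of breaker4 in the frame of console between -0.055 and -0.035 m and contact force between the fingers and breaker4 above 0.3 N and value of joint button4 above 0.0095 m) or (y of breaker5 in the frame of console between -0.055 and -0.035 m and contact force between the fingers and breaker5 above 0.3 N and value of joint button5 above 0.0095 m))), for 0.04 s.
8. the fingertips pass on to the next button, low over the row (no more than about 50 mm above the buttons) (y of the grasp point in the frame of console between -0.0765 and -0.0585 m and x of the grasp point in the frame of console between -0.085 and 0.005 m and z of the grasp point in the frame of console below 0.15 m).
9. the fingertips touch button number 5 of the row, counted from the main switch, and it is fully home under them (((y of breaker1 in the frame of console between -0.1 and -0.08 m and contact force between the fingers and breaker1 above 0.3 N and value of joint button1 above 0.0095 m) or (y of breaker2 in the frame of console between -0.1 and -0.08 m and contact force between the fingers and breaker2 above 0.3 N and value of joint button2 above 0.0095 m) or (y of breaker3 in the frame of console between -0.1 and -0.08 m and contact force between the fingers and breaker3 above 0.3 N and value of joint button3 above 0.0095 m) or (y of breaker4 in the frame of console between -0.1 and -0.08 m and contact force between the fingers and breaker4 above 0.3 N and value of joint button4 above 0.0095 m) or (y of breaker5 in the frame of console between -0.1 and -0.08 m and contact force between the fingers and breaker5 above 0.3 N and value of joint button5 above 0.0095 m))), for 0.04 s.
At the end, for the whole second after the job is handed in: all five buttons are fully home (joint above 9.5 mm of 12 mm travel) and the main switch is still on (within 0.2 rad) (value of joint each of button1, button2, button3, button4, button5 above 0.0095 m and value of joint main_switch below 0.2 rad); the robot touches nothing.
It fails at once if a button is hit with more than 30 N (contact force between the fingers and breaker1 above 30 N or contact force between the fingers and breaker2 above 30 N or contact force between the fingers and breaker3 above 30 N or contact force between the fingers and breaker4 above 30 N or contact force between the fingers and breaker5 above 30 N).
It fails at once if a set button is pulled out (below 6 mm of travel) (value of joint any of button3, button4, button5 below 0.006 m).
It fails at once if the main switch is moved by more than 0.2 rad (value of joint main_switch above 0.2 rad).
It fails at once if one of the loose things on the bench or ledge is shifted or lifted by more than 25 mm (distance of any of tape_roll, screwdriver, dust_cap, marker_pen, connector_blue, connector_amber, drill from where it was at the start of the episode above 0.025 m).
It also fails if it takes over 46 s, if anything falls off the work surface, if the arm or the gripper's body presses on something with over 40 N, if the wrist force passes 120 N, or if a joint passes its speed limit or range.

ROBOT

A 6-joint arm with a two-finger parallel gripper is mounted at the origin on the work surface. World frame = base frame: x ahead of the robot, y to its left, z up, the work surface at z = 0. Lengths are in m, angles in rad, forces in N, time in s.
With the tool pointing down it reaches from about 0.375 to 0.975 m from the base axis. Payload 3.8 kg.
Tool frame: the origin (TCP) lies between the finger pads; the fingertips stand 22 mm ahead of it and the grasp point (between the pads) lies 3 mm ahead of it (bot.finger_overhang is the distance from the TCP to the fingertips, in m); x points along the fingers, y is the direction in which the jaws open and shut, and the axes are right-handed (so a half turn about x gives the same grasp; the last joint's range is limited). The gripper opens to 85 mm and grips with 20 to 120 N. Pads are 22 mm wide; open, the fingers measure 114 mm over their backs; the gripper's body (76 mm by 85 mm) begins 54 mm behind the grasp point. The pads swing forward as they close: fully open they stand 13 mm farther back than shut.
Start: joints at [1.228, 0.264, 1.604, -0, 1.274, -0.037], TCP at [0.203, 0.644, 0.253] pointing down, gripper open.
Joint ranges: [-2.63, 2.63], [-0.94, 2.18], [0.31, 2.57], [-1.31, 4.45], [0, 2.66], [-2.55, 2.55]. Speed limits (rad/s): [2.57, 2.57, 3.14, 3.14, 3.14, 3.14].

INTERFACE

Orientations are given as a rotation vector (axis times angle).
In Python, from workcell import bot gives the robot as it stands. The module is installed in compiled form; this text tells all that it offers.
- The arm moves only by the tool arm_command, never from a script. Its argument "series" is a list that holds one entry, the list of rows, each a list of 7 numbers: the turn, a rotation vector about the tool's x, y, z in rad, then the shift along the tool's x, y, z in cm, then the opening, from 0 (shut) to 1 (fully open). In form: [[[rx, ry, rz, x, y, z, grip], ...]]. A call has 1 to 10 rows; each row shifts and turns the pose as measured when the row begins, along the tool's axes as they then stand; what a row does not reach is not made up. A row lasts 1/10 s, in which the tool goes at most 50 mm and 8.59 degrees, less where a joint would pass 70% of its speed; a pose out of reach is approached as far as the arm can. A call is refused whole if a number of a shift passes 5 or a number of a turn 0.15, either way. A call with a gripper value outside its range is refused whole. The fingers move at their own pace and stop on an object; "newtons" is the grip in N (left out, the last holds). Time passes only in rows, so rows that do not move let the fingers close. It gives the time, the measured TCP pose, the force and the opening at its end, in the units of the state.
- bot.read_state(): the state, without advancing time (a new reading comes with each control period).
- bot.read_camera(name): name is "scene" or "top"; returns (picture, depth): 480x640x3 uint8, blue, green, red; 480x640 float32, m along the optical axis (not along the pixel's ray), 0 where there is no reading.
- bot.camera_info(name): a dict with "K" (3x3 intrinsics, pixels), "dist_coeffs" ([k1, k2, p1, p2, k3] as OpenCV has them; the pictures are not rectified), "extrinsics" (4x4, takes a point from camera to world coordinates). Camera axes: x right, y down, z forward; pixel columns grow to the right and rows downward; lengths in m; the calibration is good to about 2 mm. A picture is of the moment at which its call begins. camera_info takes no time and is no camera call.
- bot.finish_job(): hands the job in, once; it reports no verdict.
The state is a dict: "time": time; "q": joint angles; "joint_vel": joint speeds; "joint_torque": joint torques, N m; "tool_pos": TCP position; "tcp_rot": TCP orientation; "wrist_force": force on the tool from outside, world axes, zero at the start; "torque": the same for the moment, N m; "width": opening from 0.0 (shut) to 1.0 (fully open).
Only numpy, scipy, OpenCV 4.12 (cv2) and the standard library are available. Lean on these libraries where they do the work, as an engineer would, in place of code of your own. Each camera call takes 0.05 s, during which the arm holds its last target.

## Working session

There is one attempt and no reset: what is moved stays moved. The work goes in short steps, Python scripts to look and compute and a tool call to move; the robot and the scene stay as the last step left them, time stands still between calls to the robot, and variables do not carry over. Pictures are saved under pics/ and viewed, and the job is handed in when it is done.

Besides the shell and the picture viewer there is one more tool, called after ">>>" as a command line: name --argument value ..., lists and objects as JSON in quotes. arm_command: Moves the arm, as the interface text tells. Its arguments: {"type":"object","properties":{"series":{"type":"array"},"newtons":{"type":"number"}},"required":["series"]}

```bash
mkdir -p pics; python3 - <<'E'
from workcell import bot
import cv2,numpy as np
for n in ("scene","top"):
    p,d=bot.read_camera(n); cv2.imwrite(f"pics/{n}0.png",p); np.save(f"{n}0.npy",d)
    i=bot.camera_info(n); print(n,i)
print(bot.read_state(),bot.finger_overhang)
E
```

```text
scene {'K': array([[439.81895705,   0.        , 324.40521308],
       [  0.        , 439.81895705, 233.38752374],
       [  0.        ,   0.        ,   1.        ]]), 'dist_coeffs': array([-0.05303118,  0.        ,  0.        ,  0.        ,  0.        ]), 'extrinsics': array([[ 0.85921161,  0.29917914, -0.4150268 ,  0.94845595],
       [ 0.5115855 , -0.4929338 ,  0.70377308, -0.55076815],
       [ 0.00597349, -0.8170117 , -0.57659015,  0.5975161 ],
       [ 0.        ,  0.        ,  0.        ,  1.        ]])}
top {'K': array([[443.90080908,   0.        , 326.71728966],
       [  0.        , 443.90080908, 245.62547831],
       [  0.        ,   0.        ,   1.        ]]), 'dist_coeffs': array([-0.10110016,  0.        ,  0.        ,  0.        ,  0.        ]), 'extrinsics': array([[ 1.62974485e-03, -9.92658325e-01,  1.20941278e-01,
         4.29177886e-01],
       [-9.99897534e-01,  1.02413384e-04,  1.43147102e-02,
         7.73535372e-02],
       [-1.42220023e-02, -1.20952215e-01, -9.92556445e-01,
         1.10986297e+00],
       [ 0.00000000e+00,  0.00000000e+00,  0.00000000e+00,
         1.00000000e+00]])}
{'time': 0.1, 'q': array([ 1.22813699e+00,  2.64698750e-01,  1.60528209e+00, -1.78186854e-05,
        1.27370168e+00, -3.69153811e-02]), 'joint_vel': array([ 0.00057526, -0.00107745, -0.00231368,  0.00027351,  0.00070932,
        0.00069831]), 'joint_torque': array([ 1.41621356e-03, -5.16712761e+01, -3.68593454e+01, -1.15063708e-04,
        6.35386677e-03,  4.48121646e-07]), 'tool_pos': array([0.20297956, 0.64308982, 0.25204826]), 'tcp_rot': array([ 0.23835026,  1.55782161, -0.24158961]), 'wrist_force': array([-0.26191933,  0.17663451,  0.25546806]), 'torque': array([-0.07003283, -0.02094859, -0.01228104]), 'width': 0.9998091842527185} 0.022
```

View pics/scene0.png

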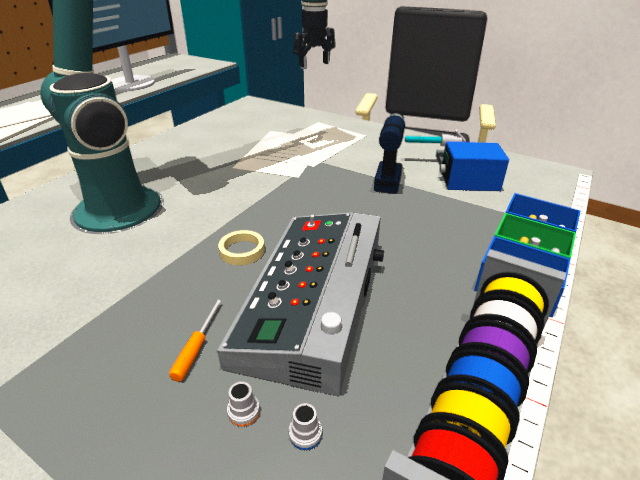

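View pics/top0.png

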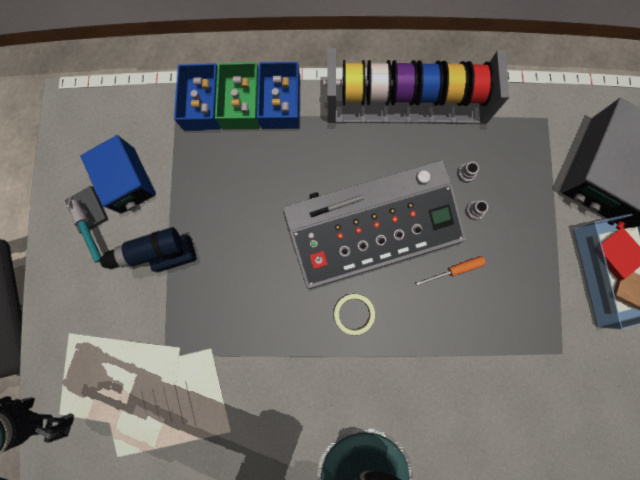

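```bash
python3 - <<'E'
import cv2
p=cv2.imread("pics/top0.png")[150:300,275:475]; cv2.imwrite("pics/topc.png",cv2.resize(p,None,fx=4,fy=4,interpolation=cv2.INTER_CUBIC))
p=cv2.imread("pics/scene0.png")[205:315,240:390]; cv2.imwrite("pics/scenec.png",cv2.resize(p,None,fx=5,fy=5,interpolation=cv2.INTER_CUBIC))
E
```

```text
(no output)
```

View pics/topc.png

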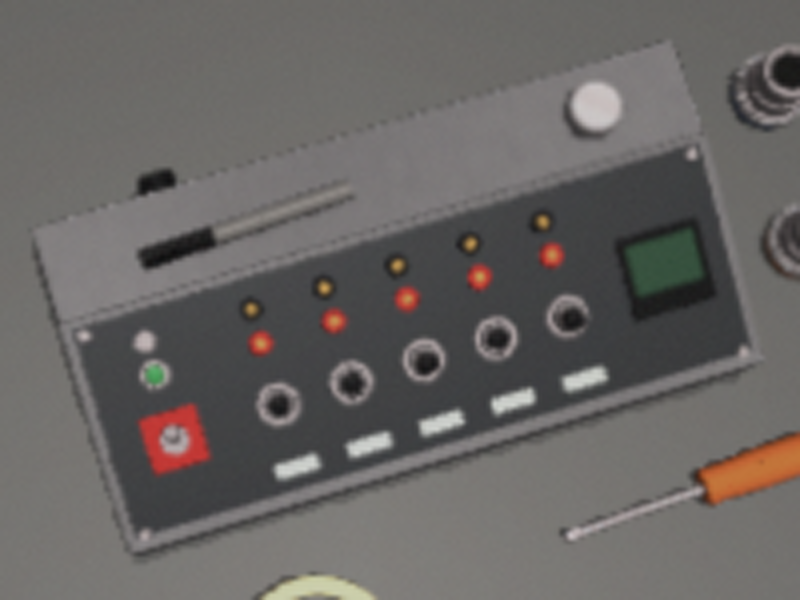

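View pics/scenec.png

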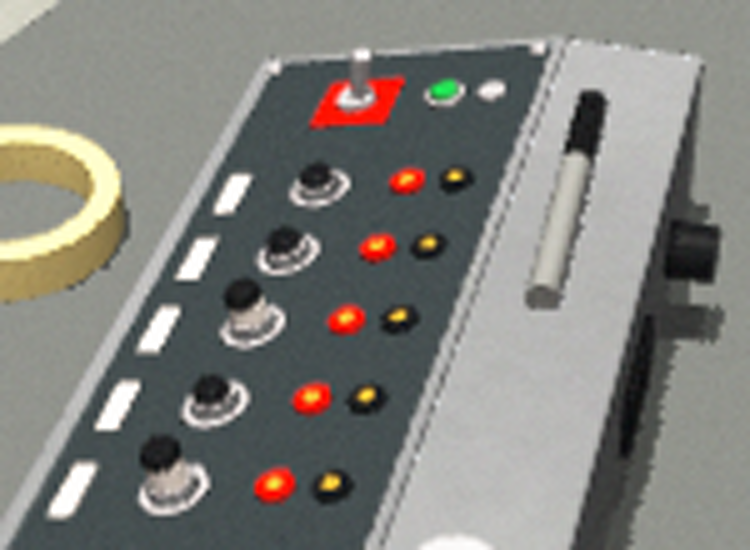

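```bash
cat >h.py <<'E'
from workcell import bot
import cv2,numpy as np
def ray(n,uv):
    i=bot.camera_info(n);E=i["extrinsics"]
    q=cv2.undistortPoints(np.array(uv,float).reshape(-1,1,2),i["K"],i["dist_coeffs"]).reshape(-1,2)
    d=np.c_[q,np.ones(len(q))]@E[:3,:3].T
    return E[:3,3],d
def plane(n,uv,z):
    o,d=ray(n,uv); return o+d*((z-o[2])/d[:,2])[:,None]
E
python3 - <<'E'
from h import *
off=np.array([90,45,0,-45,-90])/1000
T=np.array([(278,404),(351,382),(424,360),(497,338),(568,316)])/4+[275,150]-.375
S=np.array([(320,187),(288,251),(252,324),(216,403),(174,487)])/5+[240,205]-.4
def est(P,name):
    A=np.c_[off,np.ones(5)]; c,r,_,_=np.linalg.lstsq(A,P[:,:2],rcond=None)
    print(name,"dir",c[0],np.linalg.norm(c[0]),"yaw",np.degrees(np.arctan2(-c[0][0],c[0][1])),"mid",c[1],"res mm",np.abs(A@c-P[:,:2]).max()*1e3)
est(plane("top",T,.0708),"top"); est(plane("scene",S,.0708),"scene")
# ledge / face corners top
C=np.array([(37,230),(668,42),(697,135),(66,322),(135,548),(757,357)])/4+[275,150]-.375
for p,z in zip(C,[.085,.085,.085,.085,.05,.05]):print(plane("top",[p],z))
d=np.load("top0.npy")
for n,P in (("top",T),("scene",S)):
  d=np.load(n+"0.npy");o,_=ray(n,P)
  for q in P:
    u,v=map(int,np.round(q)); w=d[v-1:v+2,u-1:u+2]; _,r=ray(n,[q]); print(n,np.round((o+r[0]*np.median(w))*1e3,1),round(float(w.max()-w.min())*1e3,1))
sw=np.array([[175,437]])/4+[275,150]-.375
print(plane("top",sw,.091))
E
```

```text
top dir [-0.29149822  0.95833801] 1.0016900500593564 yaw 16.91821745650958 mid [ 0.57010578 -0.03494414] res mm 0.3465036061367499
scene dir [-0.28776052  0.94977927] 0.9924146182736375 yaw 16.855559725217933 mid [ 0.57439395 -0.04072862] res mm 0.721310938888664
[[0.64553309 0.19332837 0.085     ]]
[[ 0.76068588 -0.18325552  0.085     ]]
[[ 0.70332761 -0.19848515  0.085     ]]
[[0.59061209 0.17550751 0.085     ]]
[[0.45991759 0.13618507 0.05      ]]
[[ 0.57476476 -0.23972822  0.05      ]]
top [543.3  51.5  76.4] 5.4
top [556.2   8.7  77. ] 5.0
top [568.  -33.3  86. ] 2.8
top [582.5 -77.7  75.8] 6.0
top [ 593.7 -117.8   87.5] 4.6
scene [548.8  44.4  70.8] 5.3
scene [561.8   1.6  71.9] 3.7
scene [574.9 -42.1  72. ] 3.6
scene [588.6 -84.7  71.9] 782.1
scene [ 601.5 -127.7   72.9] 4.6
[[0.52256067 0.11122836 0.091     ]]
```

```bash
cat >>h.py <<'E'
from scipy.spatial.transform import Rotation as Ro
yaw=np.radians(16.9)
cx=np.array([np.cos(yaw),np.sin(yaw),0]);cy=np.array([-np.sin(yaw),np.cos(yaw),0]);cz=np.array([0,0,1.])
t=np.radians(14); nrm=-np.sin(t)*cx+np.cos(t)*cz
up=np.cos(t)*cx+np.sin(t)*cz
# jaw y options
def target(k):
    X=-nrm; Y=[cy,-cy,up,-up][k]; return Ro.from_matrix(np.c_[X,Y,np.cross(X,Y)])
def rel(R,k): return (R.inv()*target(k)).as_rotvec()
def st():
    s=bot.read_state(); return s,Ro.from_rotvec(s["tcp_rot"])
def con(p,mid): # pos in row frame: along row, up the face, off the face ; mid=surface point
    d=p-mid; return np.array([d@cy,d@up,d@nrm])
E
python3 - <<'E'
from h import *
s,R=st(); print(np.round(R.as_matrix(),3))
for k in range(4): print(k,rel(R,k),s["q"])
for n,P in (("scene",[(100,350),(300,190),(450,300),(230,320)]),("top",[(250,330),(500,330),(300,150),(520,150)])):
  d=np.load(n+"0.npy")
  for q in P:
    o,r=ray(n,[q]); print(n,np.round((o+r[0]*d[q[1],q[0]])*1e3,1))
d=np.load("top0.npy")
for q in [(170,250),(150,250),(180,240)]:
    o,r=ray("top",[q]); print("drill",np.round((o+r[0]*d[q[1],q[0]])*1e3,1))
E
```

```text
[[-0.001  0.301  0.954]
 [-0.002  0.954 -0.301]
 [-1.    -0.002 -0.   ]]
0 [-0.59743424 -0.23762519  0.07538354] [ 1.22813699e+00  2.64698750e-01  1.60528209e+00 -1.78186854e-05
  1.27370168e+00 -3.69153811e-02]
1 [2.52477867 0.09863221 0.31091002] [ 1.22813699e+00  2.64698750e-01  1.60528209e+00 -1.78186854e-05
  1.27370168e+00 -3.69153811e-02]
2 [ 0.96526499 -0.11755218  0.22679046] [ 1.22813699e+00  2.64698750e-01  1.60528209e+00 -1.78186854e-05
  1.27370168e+00 -3.69153811e-02]
3 [-2.15831583 -0.26733129 -0.13856569] [ 1.22813699e+00  2.64698750e-01  1.60528209e+00 -1.78186854e-05
  1.27370168e+00 -3.69153811e-02]
scene [ 3.658e+02 -3.233e+02  2.000e-01]
scene [354.1 323.5  -1.7]
scene [ 8.435e+02  1.125e+02 -5.000e-01]
scene [ 512.  -150.8    1.1]
top [353.4 283.1   2.6]
top [ 352.3 -338.9    2.1]
top [814.8 163.2   1. ]
top [ 817.4 -414.8    3.2]
drill [534.5 431.9 167.5]
drill [532.5 469.9 184.4]
drill [559.7 419.2 142.7]
```

>>> arm_command --series '[[[0.138,-0.017,0.032,-0.5,0,0,0],[0.138,-0.017,0.032,-0.5,0,0,0],[0.138,-0.017,0.032,-0.5,0,0,0],[0.138,-0.017,0.032,-0.5,0,0,0],[0.138,-0.017,0.032,-0.5,0,0,0],[0.138,-0.017,0.032,-0.5,0,0,0],[0.138,-0.017,0.032,0,0,0,0]]]' --newtons 40

```text
time: 0.8
tool_pos: [0.2014, 0.6388, 0.277]
tcp_rot: [1.148, 1.157, -0.836]
wrist_force: [-0.3, 1.0, -0.2]
width: -0.001
```

```bash
python3 - <<'E'
from h import *
s,R=st(); print(s["time"],s["tool_pos"],s["width"],rel(R,2),s["q"],s["wrist_force"])
mid=np.array([.572+.0015*cx[0],-.037+.0015*cx[1],.065])
goal=mid+.09*cy+nrm*(.0225+.022+.04)
print(goal,"tool cm",R.inv().apply(goal-s["tool_pos"])*100)
E
```

```text
0.8 [0.20138106 0.63875263 0.2769638 ] -0.0010585853810116247 [-0.03910268  0.01423671 -0.00102032] [ 1.33344002  0.17639197  1.68386809 -0.2363406   1.17762096  1.15887868] [-0.33066758  0.99156372 -0.22077803]
[0.52771246 0.04360663 0.14698999] tool cm [16.9324044  12.93260706 65.74102795]
```

>>> arm_command --series '[[[-0.039,0.014,0,0.5,1,4.4,0],[0,0,0,0.5,1,4.4,0],[0,0,0,0.5,1,4.4,0],[0,0,0,0.5,1,4.4,0],[0,0,0,0.6,1,4.4,0],[0,0,0,0.6,1,4.4,0],[0,0,0,0.6,1,4.4,0],[0,0,0,0.6,1,4.4,0],[0,0,0,0.6,1,4.4,0],[0,0,0,0.6,1,4.4,0]]]'

```text
time: 1.8
tool_pos: [0.4338, 0.2392, 0.24]
tcp_rot: [1.112, 1.186, -0.798]
wrist_force: [0.4, 0.4, 0.7]
width: 0.006
```

```bash
cat >>h.py <<'E'
mid=np.array([.572+.0015*cx[0],-.037+.0015*cx[1],.065])
def rep(row=.09,h=.04):
    s,R=st(); tip=s["tool_pos"]-nrm*.022
    print("t",s["time"],"pos",s["tool_pos"],"tip row/up/off mm",np.round(con(tip,mid)*1e3,1),"w",round(s["width"],3),"rot",np.round(rel(R,2),3),"F",np.round(s["wrist_force"],1),"Fn",round(float(s["wrist_force"]@nrm),2))
    g=mid+row*cy+nrm*(.0225+.022+h); print("go cm",np.round(R.inv().apply(g-s["tool_pos"])*100,2))
E
python3 -c "
from h import *
rep()"
```

```text
t 1.8 pos [0.43384367 0.23921156 0.23999187] tip row/up/off mm [304.4  -9.5 160.7] w 0.006 rot [0.012 0.    0.003] F [0.4 0.4 0.7] Fn 0.54
go cm [ 9.82  0.73 21.45]
```

>>> arm_command --series '[[[0.012,0,0.003,0.8,0.1,4.2,0],[0,0,0,0.8,0.1,4.2,0],[0,0,0,0.8,0.1,4.2,0],[0,0,0,0.8,0.1,4.2,0],[0,0,0,0.8,0.1,4.2,0],[0,0,0,0.8,0.1,1,0],[0,0,0,0,0,0,0]]]'

```text
time: 2.5
tool_pos: [0.5164, 0.0197, 0.1917]
tcp_rot: [1.129, 1.176, -0.81]
wrist_force: [0.2, -0.3, -1.3]
width: -0.001
```

```bash
python3 - <<'E'
from h import *
rep()
for n,(a,b,c,e) in (("scene",(130,330,200,420)),("top",(120,320,250,490))):
    p,d=bot.read_camera(n); cv2.imwrite(f"pics/{n}1.png",p); np.save(f"{n}1.npy",d)
    cv2.imwrite(f"pics/{n}1c.png",cv2.resize(p[a:b,c:e],None,fx=3,fy=3,interpolation=cv2.INTER_CUBIC))
rep()
E
```

```text
t 2.5 pos [0.51641115 0.01968071 0.19165115] tip row/up/off mm [ 70.4  -6.4 110.1] w -0.001 rot [-0.009  0.002 -0.   ] F [ 0.2 -0.3 -1.3] Fn -1.31
go cm [ 4.76  0.62 -1.98]
t 2.6 pos [0.51647616 0.02137067 0.19274195] tip row/up/off mm [ 72.   -5.6 111.1] w -0.002 rot [-0.007  0.002 -0.002] F [-0.1  0.2  0.9] Fn 0.92
go cm [ 4.85  0.54 -1.81]
```

View pics/scene1c.png

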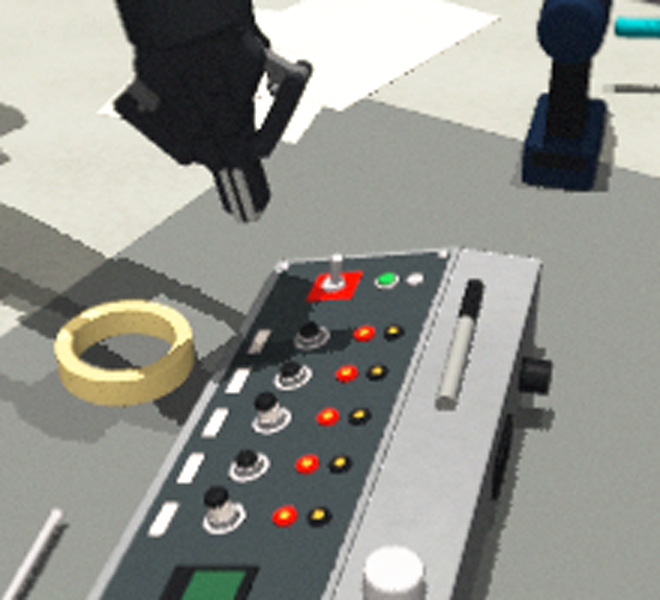

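View pics/top1c.png

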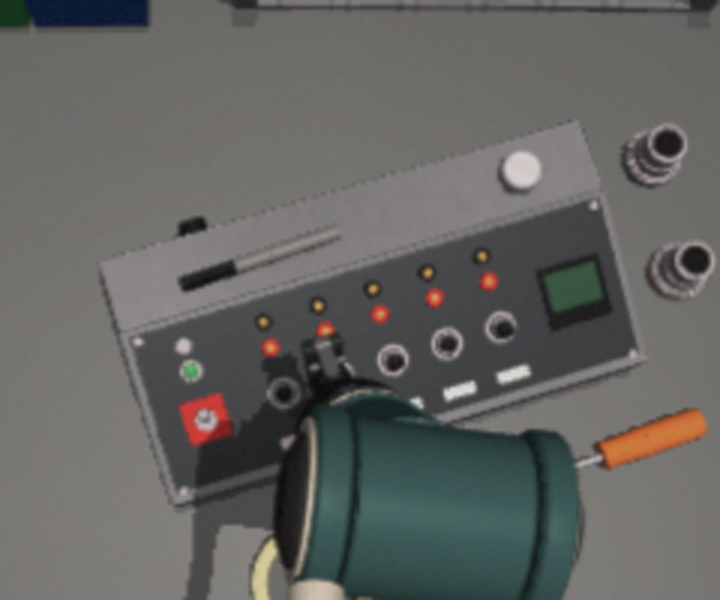

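```bash
python3 - <<'E'
from h import *
tip=np.array([.51647,.0213,.1926])-.022*nrm
p=cv2.imread("pics/scene1.png")
x0,y0=255,170
c=cv2.resize(p[y0:y0+60,x0:x0+60],None,fx=10,fy=10,interpolation=cv2.INTER_CUBIC)
def proj(n,P):
    i=bot.camera_info(n);E=np.linalg.inv(i["extrinsics"])
    return cv2.projectPoints(np.atleast_2d(P),cv2.Rodrigues(E[:3,:3])[0],E[:3,3],i["K"],i["dist_coeffs"])[0].reshape(-1,2)
print(proj("scene",tip),proj("top",tip))
for a in (-.011,.011):
  for b in (-.0145,.0145):
    q=proj("scene",tip+a*cy+b*up)[0]; cv2.circle(c,(int((q[0]-x0+.5)*10),int((q[1]-y0+.5)*10)),4,(0,0,255),-1)
q=proj("scene",tip)[0]; cv2.circle(c,(int((q[0]-x0+.5)*10),int((q[1]-y0+.5)*10)),4,(0,255,0),-1)
cv2.imwrite("pics/tip1.png",c)
p=cv2.imread("pics/top1.png");q=proj("top",tip)[0];x0,y0=330,215
c=cv2.resize(p[y0:y0+60,x0:x0+60],None,fx=10,fy=10,interpolation=cv2.INTER_CUBIC)
for a in (-.011,.011):
  for b in (-.0145,.0145):
    q=proj("top",tip+a*cy+b*up)[0]; cv2.circle(c,(int((q[0]-x0+.5)*10),int((q[1]-y0+.5)*10)),4,(0,0,255),-1)
cv2.imwrite("pics/tip1t.png",c)
E
```

```text
[[284.06067093 200.31302273]] [[358.74203582 255.89927739]]
```

View pics/tip1.png

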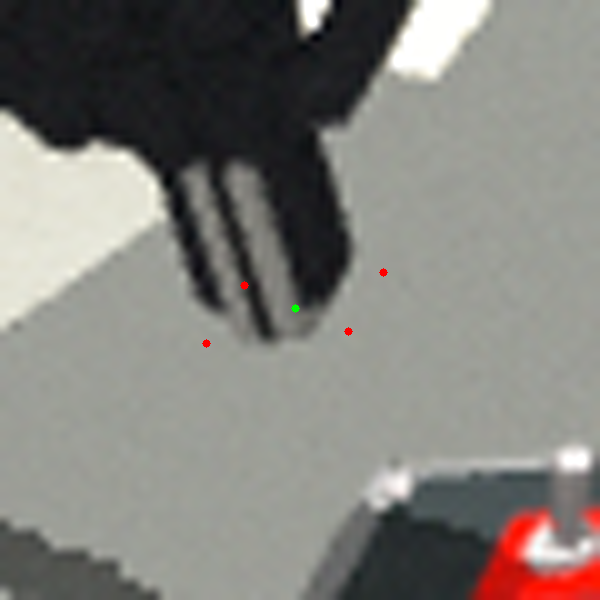

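View pics/tip1t.png

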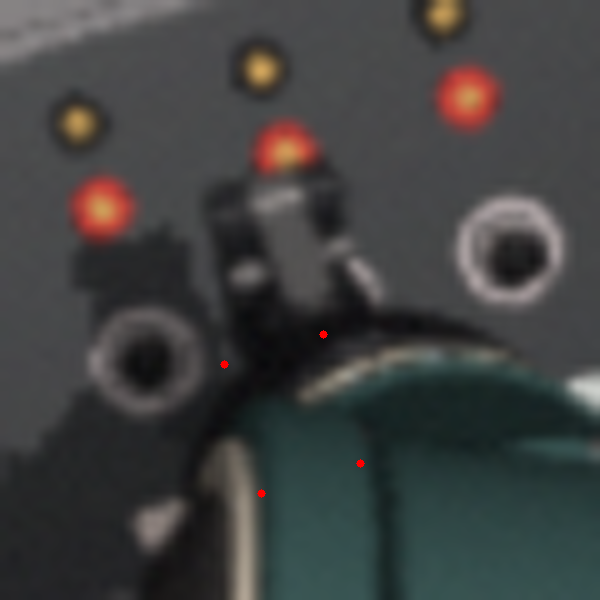

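>>> arm_command --series '[[[-0.007,0.002,-0.002,1,0.1,-0.4,0],[0,0,0,1,0.1,-0.4,0],[0,0,0,1,0.1,-0.4,0],[0,0,0,1,0.1,-0.4,0],[0,0,0,1,0.1,-0.2,0],[0,0,0,1,0,0,0],[0,0,0,1,0,0,0],[0,0,0,0.5,0,0,0],[0,0,0,0,0,0,0]]]'

```text
time: 3.5
tool_pos: [0.5326, 0.0542, 0.1145]
tcp_rot: [1.116, 1.188, -0.796]
wrist_force: [-0.2, 0.3, 0.1]
width: -0.0
```

```bash
python3 - <<'E'
from h import *
rep(h=-.001)
n="scene";p,d=bot.read_camera(n); cv2.imwrite(f"pics/{n}2.png",p)
a,b,c,e=180,280,250,350
cv2.imwrite(f"pics/{n}2c.png",cv2.resize(p[a:b,c:e],None,fx=6,fy=6,interpolation=cv2.INTER_CUBIC))
rep(h=-.001)
E
```

```text
t 3.5 pos [0.5326158  0.05416887 0.11449625] tip row/up/off mm [98.7 -0.3 29.1] w -0.0 rot [ 0.01  -0.004  0.001] F [-0.2  0.3  0.1] Fn 0.16
go cm [0.76 0.03 0.87]
t 3.55 pos [0.53270591 0.05408289 0.11484019] tip row/up/off mm [98.6 -0.2 29.4] w 0.0 rot [ 0.01  -0.004  0.001] F [-0.5 -0.6 -0.4] Fn -0.27
go cm [0.79 0.01 0.86]
```

View pics/scene2c.png

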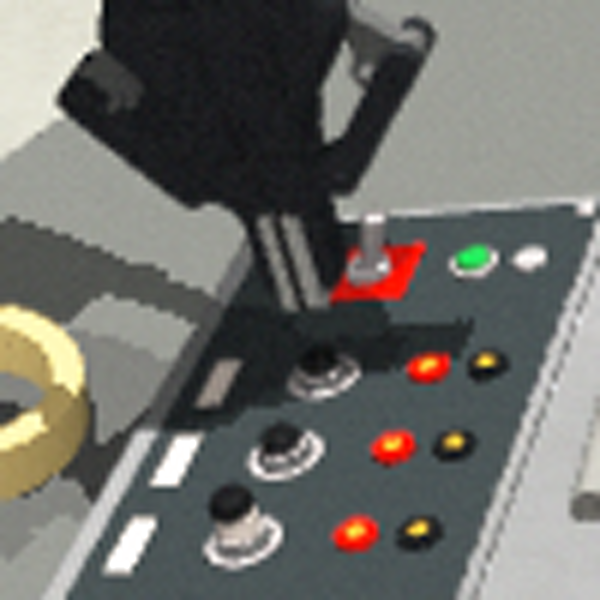

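```bash
cat >>h.py <<'E'
from scipy.optimize import fsolve
def proj(n,P):
    i=bot.camera_info(n);E=np.linalg.inv(i["extrinsics"])
    return cv2.projectPoints(np.atleast_2d(P),cv2.Rodrigues(E[:3,:3])[0],E[:3,3],i["K"],i["dist_coeffs"])[0].reshape(-1,2)
E
python3 - <<'E'
from h import *
s,R=st(); tip=s["tool_pos"]-.022*nrm; near=tip-.011*cy
p0=np.array([250+303/6,180+310/6])-.4; print("pred",proj("scene",near)[0],"seen",p0)
b=p0-proj("scene",near)[0]
for name,pc,off in (("cap1",(320,350),11.3),("cap2",(282,431),11.3),("cap3",(232,495),21.5),("ring1",(323,372),6),("ring2",(287,453),6),("ring3",(243,540),6)):
    pc=np.array(pc)/6+[250,180]-.4
    f=lambda x: proj("scene",mid+x[0]*cy+x[1]*up+off/1e3*nrm)[0]-(pc-b)
    print(name,"row,up mm",np.round(fsolve(f,[.05,0])*1e3,1))
E
```

```text
pred [300.26134502 231.46793191] seen [300.1        231.26666667]
cap1 row,up mm [90.3  0.1]
cap2 row,up mm [44.   0.8]
cap3 row,up mm [-3.2  1.8]
ring1 row,up mm [84.8  1.4]
ring2 row,up mm [39.1  2.6]
ring3 row,up mm [-5.9  1.8]
```

>>> arm_command --series '[[[0.01,-0.004,0,0.3,0,0.35,0],[0,0,0,0.3,0,0.35,0],[0,0,0,0.3,0.05,0.3,0],[0,0,0,0.3,0,0,0],[0,0,0,0,0,0,0]]]'

```text
time: 4.05
tool_pos: [0.5409, 0.0437, 0.1043]
tcp_rot: [1.125, 1.177, -0.804]
wrist_force: [-0.7, 0.8, 0.6]
width: -0.001
```

```bash
python3 - <<'E'
from h import *
rep(.0875,-.011)
E
```

```text
t 4.05 pos [0.54093306 0.0437354  0.10427367] tip row/up/off mm [86.3  2.  18. ] w -0.001 rot [-0.002  0.002 -0.002] F [-0.7  0.8  0.6] Fn 0.65
go cm [ 0.65 -0.2  -0.12]
```

>>> arm_command --series '[[[0,0,0,0.1,-0.05,0,0],[0,0,0,0.1,-0.05,0,0],[0,0,0,0.1,0,0,0],[0,0,0,0.1,0,0,0],[0,0,0,0.1,0,0,0]]]'

```text
time: 4.55
tool_pos: [0.5414, 0.0439, 0.0992]
tcp_rot: [1.125, 1.177, -0.804]
wrist_force: [-0.4, -0.0, 0.0]
width: 0.003
```

```bash
python3 - <<'E'
from h import *
rep(.0875,-.011)
E
```

```text
t 4.55 pos [0.54135504 0.04391019 0.09921013] tip row/up/off mm [86.3  1.2 13. ] w 0.003 rot [-0.002  0.002 -0.003] F [-0.4 -0.   0. ] Fn 0.12
go cm [ 0.15 -0.12 -0.12]
```

>>> arm_command --series '[[[0,0,0,0.06,0,0,0],[0,0,0,0.06,0,0,0],[0,0,0,0.06,0,0,0]]]'

```text
time: 4.85
tool_pos: [0.5419, 0.0442, 0.0974]
tcp_rot: [1.125, 1.177, -0.803]
wrist_force: [-2.8, -1.2, 4.1]
width: -0.001
```

```bash
python3 - <<'E'
from h import *
rep(.0875,-.011)
E
```

```text
t 4.85 pos [0.54185477 0.04416558 0.09741008] tip row/up/off mm [86.4  1.3 11.1] w -0.001 rot [-0.002  0.002 -0.003] F [-2.8 -1.2  4.1] Fn 4.75
go cm [-0.04 -0.13 -0.11]
```

>>> arm_command --series '[[[0,0,0,0.02,0,0,0],[0,0,0,-0.3,0,0,0],[0,0,0,-0.3,-0.05,0.3,0],[0,0,0,0,0,0.9,0],[0,0,0,0,0,0.9,0],[0,0,0,0,0,0.9,0],[0,0,0,0,0,0.8,0],[0,0,0,0.1,0,0.4,0],[0,0,0,0,0,0,0]]]'

```text
time: 5.75
tool_pos: [0.5539, -0.0012, 0.1027]
tcp_rot: [1.125, 1.175, -0.804]
wrist_force: [0.6, 0.7, 0.0]
width: 0.001
```

```bash
python3 - <<'E'
from h import *
rep(.0425,-.011)
n="scene";p,d=bot.read_camera(n); cv2.imwrite(f"pics/{n}3.png",p)
a,b,c,e=200,300,250,350
cv2.imwrite(f"pics/{n}3c.png",cv2.resize(p[a:b,c:e],None,fx=6,fy=6,interpolation=cv2.INTER_CUBIC))
rep(.0425,-.011)
E
```

```text
t 5.75 pos [ 0.55386704 -0.00115182  0.10269855] tip row/up/off mm [39.6  0.9 16.6] w 0.001 rot [-0.003  0.003 -0.004] F [0.6 0.7 0. ] Fn -0.14
go cm [ 0.51 -0.1  -0.29]
t 5.8 pos [ 0.55379467 -0.00089349  0.10272451] tip row/up/off mm [39.8  1.  16.6] w -0.001 rot [-0.003  0.003 -0.004] F [ 0.1  0.3 -0.6] Fn -0.6
go cm [ 0.51 -0.1  -0.27]
```

View pics/scene3c.png

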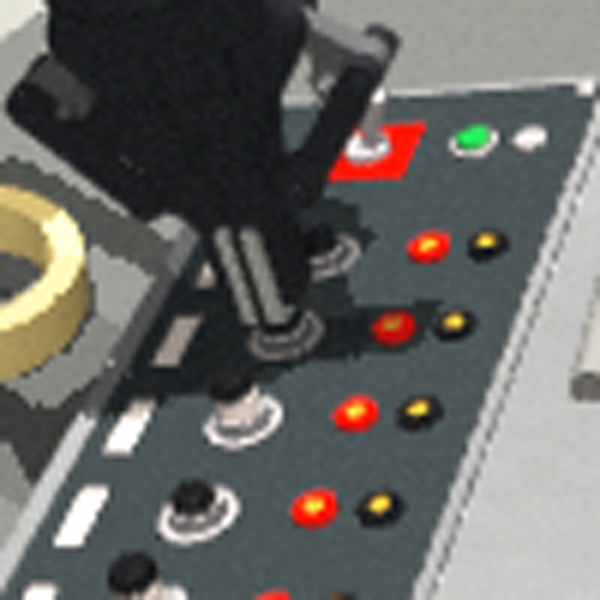

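>>> arm_command --series '[[[0,0,0,0.15,0.1,-0.1,0],[0,0,0,0.15,0.05,-0.1,0],[0,0,0,0.06,0,0,0],[0,0,0,0.06,0,0,0],[0,0,0,0.06,0,0,0]]]'

```text
time: 6.3
tool_pos: [0.5555, 0.0026, 0.0981]
tcp_rot: [1.124, 1.176, -0.803]
wrist_force: [-2.6, -2.9, 3.4]
width: -0.0
```

```bash
python3 - <<'E'
from h import *
rep(.0425,-.011)
E
```

```text
t 6.3 pos [0.55553028 0.00264848 0.09812258] tip row/up/off mm [42.7  2.5 11.5] w -0.0 rot [-0.001  0.002 -0.003] F [-2.6 -2.9  3.4] Fn 4.15
go cm [ 0.   -0.25  0.02]
```

>>> arm_command --series '[[[0,0,0,0.03,0,0,0],[0,0,0,-0.5,0,0,0],[0,0,0,-0.7,0,0,0],[0,0,0,-0.5,-0.1,0.5,0],[0,0,0,0,0,0.9,0],[0,0,0,0,0,0.9,0],[0,0,0,0,0,0.9,0],[0,0,0,0,0,0.8,0],[0,0,0,0,0,0.2,0],[0,0,0,0,0,0,0]]]'

```text
time: 7.3
tool_pos: [0.5639, -0.0433, 0.1158]
tcp_rot: [1.125, 1.175, -0.803]
wrist_force: [-0.6, -0.8, 0.1]
width: -0.001
```

```bash
python3 - <<'E'
from h import *
n="scene";p,d=bot.read_camera(n); cv2.imwrite(f"pics/{n}4.png",p)
a,b,c,e=200,300,240,340
cv2.imwrite(f"pics/{n}4c.png",cv2.resize(p[a:b,c:e],None,fx=6,fy=6,interpolation=cv2.INTER_CUBIC))
rep(-.0025,0)
E
```

```text
t 7.35 pos [ 0.56377739 -0.04318773  0.11571601] tip row/up/off mm [-3.5  1.4 29.9] w 0.003 rot [-0.002  0.003 -0.004] F [ 0.3 -0.2 -0.5] Fn -0.57
go cm [ 0.74 -0.15 -0.1 ]
```

View pics/scene4c.png

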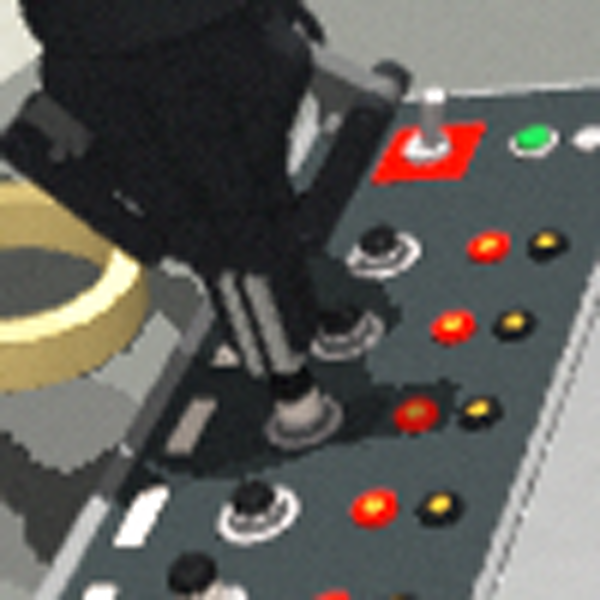

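>>> arm_command --series '[[[0,0,0,0.15,0.1,-0.1,0],[0,0,0,0.15,0.05,-0.1,0],[0,0,0,0.15,0,0,0],[0,0,0,0.15,0,0,0],[0,0,0,0.1,0,0,0],[0,0,0,0.1,0,0,0],[0,0,0,0.1,0,0,0]]]'

```text
time: 8.05
tool_pos: [0.5663, -0.0387, 0.1066]
tcp_rot: [1.123, 1.177, -0.802]
wrist_force: [-2.3, -0.3, 3.6]
width: 0.002
```

```bash
python3 - <<'E'
from h import *
rep(-.0025,-.011)
E
```

```text
t 8.05 pos [ 0.5663265  -0.03871354  0.10662493] tip row/up/off mm [ 0.   2.9 20.2] w 0.002 rot [ 0.     0.002 -0.003] F [-2.3 -0.3  3.6] Fn 4.07
go cm [ 0.87 -0.29  0.25]
```

>>> arm_command --series '[[[0,0,0,0.1,0,0,0],[0,0,0,0.1,0,0,0],[0,0,0,0.1,0,0,0],[0,0,0,0.1,0,0,0],[0,0,0,0.1,0,0,0],[0,0,0,0.1,0,0,0],[0,0,0,0.1,0,0,0]]]'

```text
time: 8.75
tool_pos: [0.5679, -0.0383, 0.1003]
tcp_rot: [1.123, 1.178, -0.802]
wrist_force: [-2.9, -0.5, 4.5]
width: -0.0
```

```bash
python3 - <<'E'
from h import *
rep(-.0025,-.011)
E
```

```text
t 8.75 pos [ 0.56785756 -0.03829058  0.10028575] tip row/up/off mm [-0.   2.9 13.7] w -0.0 rot [ 0.     0.002 -0.003] F [-2.9 -0.5  4.5] Fn 5.06
go cm [ 0.21 -0.29  0.25]
```

>>> arm_command --series '[[[0,0,0,0.08,0,0,0],[0,0,0,0.08,0,0,0],[0,0,0,0.08,0,0,0]]]'

```text
time: 9.05
tool_pos: [0.5685, -0.0381, 0.0976]
tcp_rot: [1.123, 1.178, -0.802]
wrist_force: [-2.8, -1.5, 4.1]
width: -0.002
```

```bash
python3 - <<'E'
from h import *
rep(-.0025,-.011)
E
```

```text
t 9.05 pos [ 0.56847592 -0.03809509  0.09764194] tip row/up/off mm [-0.   2.9 10.9] w -0.002 rot [ 0.     0.002 -0.003] F [-2.8 -1.5  4.1] Fn 4.73
go cm [-0.06 -0.29  0.25]
```

>>> arm_command --series '[[[0,0,0,0.05,0,0,0],[0,0,0,0.05,0,0,0]]]'

```text
time: 9.25
tool_pos: [0.5687, -0.0381, 0.097]
tcp_rot: [1.123, 1.178, -0.802]
wrist_force: [-6.4, -0.6, 10.6]
width: 0.001
```

```bash
python3 - <<'E'
from h import *
rep(-.0025,-.011)
E
```

```text
t 9.25 pos [ 0.56872643 -0.03805605  0.09697831] tip row/up/off mm [-0.1  2.9 10.2] w 0.001 rot [ 0.     0.002 -0.003] F [-6.4 -0.6 10.6] Fn 11.82
go cm [-0.13 -0.29  0.24]
```

>>> arm_command --series '[[[0,0,0,-0.3,0,0,0],[0,0,0,-0.4,0,0,0],[0,0,0,0,0,0.5,0],[0,0,0,0,0,0.9,0],[0,0,0,0,0,0.9,0],[0,0,0,0,0,0.9,0],[0,0,0,0,0,0.8,0],[0,0,0,0,0,0.3,0],[0,0,0,0,0,0,0]]]'

```text
time: 10.15
tool_pos: [0.5813, -0.0844, 0.1028]
tcp_rot: [1.124, 1.176, -0.803]
wrist_force: [-0.4, -0.1, 0.1]
width: 0.0
```

```bash
python3 - <<'E'
from h import *
n="scene";p,d=bot.read_camera(n); cv2.imwrite(f"pics/{n}5.png",p)
a,b,c,e=210,310,230,330
cv2.imwrite(f"pics/{n}5c.png",cv2.resize(p[a:b,c:e],None,fx=6,fy=6,interpolation=cv2.INTER_CUBIC))
rep(-.0455,-.011)
E
```

```text
t 10.2 pos [ 0.58124011 -0.08419286  0.1028103 ] tip row/up/off mm [-47.8   3.   16.2] w 0.001 rot [-0.001  0.002 -0.004] F [ 0.9 -0.4 -0.1] Fn -0.23
go cm [ 0.47 -0.3  -0.23]
```

View pics/scene5c.png

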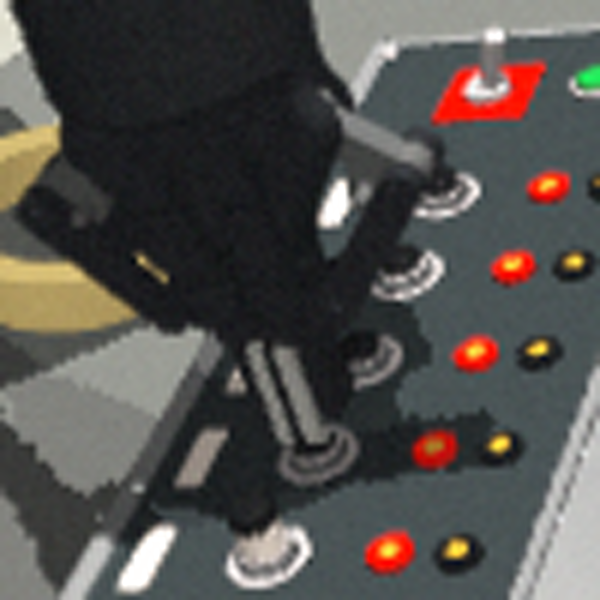

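>>> arm_command --series '[[[0,0,0,0.15,0,-0.1,0],[0,0,0,0.15,0,0,0],[0,0,0,0.06,0,0,0],[0,0,0,0.06,0,0,0],[0,0,0,0.05,0,0,0]]]'

```text
time: 10.7
tool_pos: [0.5817, -0.082, 0.098]
tcp_rot: [1.122, 1.177, -0.802]
wrist_force: [-2.5, 0.6, 4.5]
width: -0.002
```

```bash
python3 - <<'E'
from h import *
rep(-.0455,-.011)
E
```

```text
t 10.7 pos [ 0.58167487 -0.08196211  0.09802513] tip row/up/off mm [-45.8   2.8  11.3] w -0.002 rot [ 0.001  0.002 -0.003] F [-2.5  0.6  4.5] Fn 4.87
go cm [-0.02 -0.28 -0.03]
```

Contact on number 4. On to number 5 (popped): lift clear first.

>>> arm_command --series '[[[0,0,0,0.03,0,0,0],[0,0,0,-0.5,0,0,0],[0,0,0,-0.7,0,0,0],[0,0,0,-0.5,0,0.5,0],[0,0,0,0,0,0.9,0],[0,0,0,0,0,0.9,0],[0,0,0,0,0,0.9,0],[0,0,0,0,0,0.8,0],[0,0,0,0,0,0.2,0],[0,0,0,0,0,0,0]]]'

```text
time: 11.7
tool_pos: [0.5912, -0.1278, 0.116]
tcp_rot: [1.123, 1.176, -0.802]
wrist_force: [0.8, 0.6, 0.8]
width: 0.003
```

```bash
python3 - <<'E'
from h import *
n="scene";p,d=bot.read_camera(n); cv2.imwrite(f"pics/{n}6.png",p)
a,b,c,e=220,320,220,320
cv2.imwrite(f"pics/{n}6c.png",cv2.resize(p[a:b,c:e],None,fx=6,fy=6,interpolation=cv2.INTER_CUBIC))
rep(-.0905,0)
E
```

```text
t 11.75 pos [ 0.59114423 -0.1276606   0.11592697] tip row/up/off mm [-92.3   3.1  29.7] w -0.001 rot [-0.     0.003 -0.004] F [ 0.8 -0.5  0.3] Fn 0.13
go cm [ 0.72 -0.31 -0.18]
```

View pics/scene6c.png

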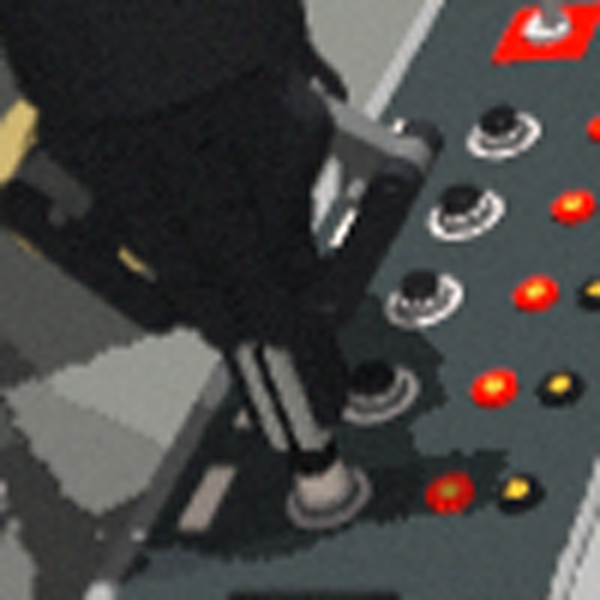

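The tip's near edge ends at crop (305,447), and the popped cap of number 5 is right under it at (320,460). Buttons 1–4 all look home. Pressing in.

>>> arm_command --series '[[[0,0,0,0.15,0.05,-0.1,0],[0,0,0,0.15,0,0,0],[0,0,0,0.15,0,0,0],[0,0,0,0.15,0,0,0],[0,0,0,0.1,0,0,0],[0,0,0,0.1,0,0,0],[0,0,0,0.1,0,0,0]]]'

```text
time: 12.45
tool_pos: [0.5929, -0.1248, 0.1072]
tcp_rot: [1.121, 1.178, -0.801]
wrist_force: [-3.4, -0.8, 4.4]
width: -0.003
```

```bash
python3 - <<'E'
from h import *
rep(-.0905,-.011)
E
```

```text
t 12.45 pos [ 0.59294184 -0.12478174  0.10718492] tip row/up/off mm [-90.1   3.4  20.6] w -0.003 rot [ 0.002  0.002 -0.003] F [-3.4 -0.8  4.4] Fn 5.1
go cm [ 0.91 -0.35  0.04]
```

>>> arm_command --series '[[[0,0,0,0.1,0,0,0],[0,0,0,0.1,0,0,0],[0,0,0,0.1,0,0,0],[0,0,0,0.1,0,0,0],[0,0,0,0.1,0,0,0],[0,0,0,0.1,0,0,0],[0,0,0,0.1,0,0,0],[0,0,0,0.1,0,0,0],[0,0,0,0.1,0,0,0]]]'

```text
time: 13.35
tool_pos: [0.5951, -0.1242, 0.0983]
tcp_rot: [1.121, 1.178, -0.801]
wrist_force: [-2.7, -0.7, 4.0]
width: -0.004
```

```bash
python3 - <<'E'
from h import *
rep(-.0905,-.011)
E
```

```text
t 13.35 pos [ 0.59505055 -0.12416217  0.09833743] tip row/up/off mm [-90.1   3.4  11.5] w -0.004 rot [ 0.002  0.002 -0.003] F [-2.7 -0.7  4. ] Fn 4.6
go cm [-0.   -0.34  0.04]
```

>>> arm_command --series '[[[0,0,0,0.05,0,0,0],[0,0,0,0.05,0,0,0],[0,0,0,0.04,0,0,0]]]'

```text
time: 13.65
tool_pos: [0.5954, -0.1241, 0.0972]
tcp_rot: [1.121, 1.178, -0.801]
wrist_force: [-5.0, -1.9, 8.6]
width: 0.003
```

```bash
python3 - <<'E'
from h import *
rep(-.0905,-.011)
E
```

```text
t 13.65 pos [ 0.5954152  -0.1240853   0.09717053] tip row/up/off mm [-90.1   3.5  10.3] w 0.003 rot [ 0.002  0.002 -0.003] F [-5.  -1.9  8.6] Fn 9.65
go cm [-0.12 -0.35  0.04]
```

At the stop, as on number 3. Hold one row, lift straight off and check.

>>> arm_command --series '[[[0,0,0,0.02,0,0,0],[0,0,0,-0.5,0,0,0],[0,0,0,-1.5,0,0,0],[0,0,0,-2.5,0,0,0],[0,0,0,-2.5,0,0,0],[0,0,0,-2.5,0,0,0],[0,0,0,-1.5,0,0,0],[0,0,0,0,0,0,0],[0,0,0,0,0,0,0]]]'

```text
time: 14.55
tool_pos: [0.5687, -0.1317, 0.2107]
tcp_rot: [1.123, 1.175, -0.8]
wrist_force: [0.3, -0.1, -0.6]
width: 0.002
```

```bash
python3 - <<'E'
from h import *
n="scene";p,d=bot.read_camera(n); cv2.imwrite(f"pics/{n}7.png",p)
a,b,c,e=180,320,220,400
cv2.imwrite(f"pics/{n}7c.png",cv2.resize(p[a:b,c:e],None,fx=4,fy=4,interpolation=cv2.INTER_CUBIC))
rep(-.0905,0)
E
```

```text
t 14.6 pos [ 0.56888833 -0.13175894  0.21061579] tip row/up/off mm [-89.8   4.2 127. ] w -0.002 rot [ 0.001  0.003 -0.006] F [ 0.9 -0.6  0. ] Fn -0.13
go cm [10.45 -0.47  0.04]
```

View pics/scene7c.png

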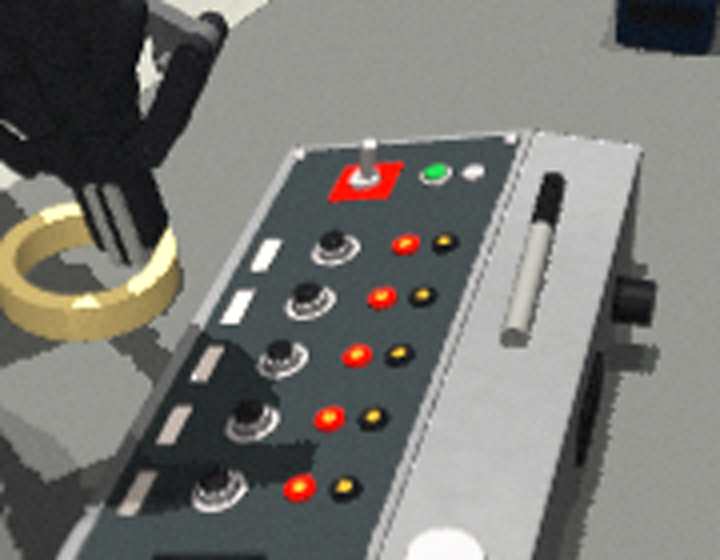

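View pics/scene7.png

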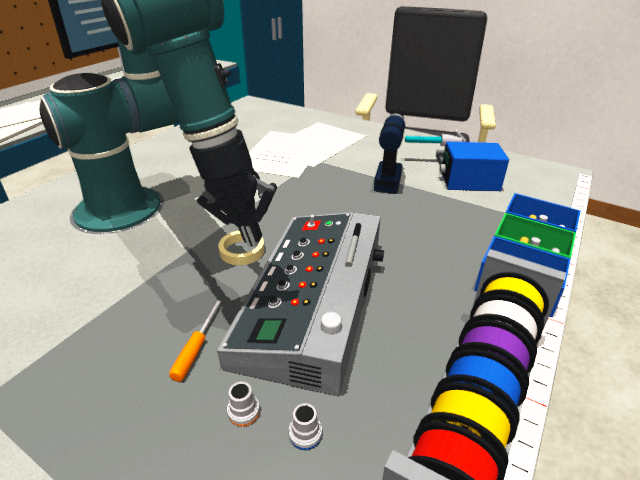

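All five caps sit low with no white stem showing, at crop (334,242), (307,294), (281,350), (248,412) and (217,480). The toggle is upright, the loose things are where they were, and the arm is clear.

```bash
python3 -c "
from workcell import bot
print(bot.finish_job())"
```

```text
the job is handed in; nothing more can be done
None
```

I ran the shut fingertips along the five buttons, starting next to the main switch. I touched each one and pushed the two popped ones, numbers 3 and 5, down to their stops. The job is handed in at about 14.6 s; it gives no verdict, so success is my own reading.

- **Forces:** The wrist readings along the button axis were about 4–5 N on the set buttons. They reached about 12 N (number 3) and 10 N (number 5) at the stops. These are readings at the end of each move, so brief peaks in between would not show.
- **Final picture:** All five caps sit low with no white stem showing. The main switch is upright, the loose things look unmoved and the arm is clear, with wrist force near zero.
- **Disagreement:** The two cameras differed by about 7 mm on the row's position. I took a value between them and corrected it from the view of the fingertips over each button. Both stops were felt within 0.3 mm of the expected height.

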